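# Cull the short-necked flask, then hold a good one down in the sprung ring cradle

### The arm

A 6-joint arm with a two-finger parallel gripper is mounted at the origin on the work surface. World frame = base frame: x ahead of the robot, y to its left, z up, the work surface at z = 0. Lengths are in m, angles in rad, forces in N, time in s.
With the tool pointing down it reaches from about 0.375 to 0.9 m from the base axis. Payload 3.1 kg.
Tool frame: the origin (TCP) lies on the centre line of the jaws, within the pads' length; the fingertips stand 8 mm ahead of it and the grasp point (between the pads) lies 11 mm behind it; z points along the fingers, y is the line along which they close (so a half turn about z gives the same grasp; the last joint's range is limited). The gripper opens to 85 mm and grips with 20 to 120 N. Pads are 22 mm wide; open, the fingers measure 114 mm over their backs; the gripper's body (76 mm by 85 mm) begins 54 mm behind the grasp point. The pads swing forward as they close: fully open they stand 13 mm farther back than shut.
Start: joints at [1.103, 0.527, 1.433, -0, 1.181, -0.178], TCP at [0.178, 0.599, 0.239] pointing down, gripper open.
Joint ranges: [-3.08, 3.08], [-0.75, 2.2], [0.22, 2.44], [-1.43, 4.57], [0, 2.65], [-2.85, 2.85]. Speed limits (rad/s): [2.79, 2.79, 3.14, 3.14, 3.14, 3.14].

### API

Orientations are given as a unit quaternion [w, x, y, z].
In Python, from station import arm, set_gripper, planner, monitor, vision, ticket gives the robot as it stands. Calls block until the motion is done:
- arm.reach(position, orientation): joint-space move of the TCP to a pose.
- arm.move_straight(position, speed=0.15, attitude=None, max_force=None): straight line of the TCP; attitude=None keeps the orientation; speed is the mean speed in m/s. With max_force (N) it stops when the force on the tool has changed by that much, and returns True; else False.
- arm.movej(angles): joint-space move.
- set_gripper(opening, newtons=None): finger opening in m; newtons is the grip in N (None keeps the last); returns when the fingers have stopped.
- arm.wait(seconds).
- planner.ik(position, orientation): joint angles nearest the present ones, or None.
- monitor.state(): the state.
- vision.capture(name): name is "side" or "top" or "wrist"; returns (picture, depth): 480x640x3 uint8, red, green, blue; 480x640 float32, m along the optical axis (not along the pixel's ray), 0 where there is no reading.
- vision.camera_info(name): a dict with "fx", "fy", "cx", "cy" (pixels), "rvec" (rotation vector, rad) and "tvec" (3), from world to camera coordinates, as OpenCV has them. Camera axes: x right, y down, z forward; pixel columns grow to the right and rows downward; lengths in m; the calibration is good to about 2 mm. A picture is of the moment at which its call begins: read the wrist's pose just before it. camera_info takes no time and is no camera call; for the wrist camera it gives the pose at the moment of the call.
A pose or a line that the arm cannot do raises arm.IKError and nothing moves.
- ticket.hand_in(): hands the job in; it is judged then, once.
The state is a dict: "time": time; "qpos": joint angles; "qvel": joint speeds; "effort": joint torques, N m; "tool_pos": TCP position; "tool_rot": TCP orientation; "contact_force": force on the tool from outside, world axes, zero at the start; "torque": the same for the moment, N m; "finger_gap": finger opening in m; "finger_force": force on a finger pad.
Only numpy, scipy, OpenCV 4.12 (cv2) and the standard library are available. Lean on these libraries where they do the work, as an engineer would, in place of code of your own. Each camera call takes 0.05 s, during which the arm holds its last target. There are 200 camera calls.

### The job

Of the three amber flasks, first stand the one with the short neck upright in the red reject tray and let it go there. Then seat either of the two full-height flasks in the blue sprung ring cradle, press it straight down until the ring is all the way down, and finish while the gripper is still holding it pressed down like that, touching only the flask and not the cradle. Keep the flasks upright throughout, and leave the other good flask, the bottles and the white microplate where they are.

Things in the scene. Friction and masses are not known exactly. Their poses are not given: they have to be found in the camera images.
- flask_1_mid (a point): loose capped amber flask, 80-150 g: round bulb 64 mm wide, flat foot 34 mm, neck 26 mm wide, white cap 32 mm wide (top 12 mm). Full-height: 112 mm tall, bare neck 57 to 100 mm above the foot. Odd short one: 88 mm tall, bare neck 57 to 76 mm. Point: on its axis, half-way up: 56 mm above the bench if full-height, 44 mm if short (tells them apart); z up the neck (flask 1)
- flask_2_mid (a point): loose capped amber flask, 80-150 g: round bulb 64 mm wide, flat foot 34 mm, neck 26 mm wide, white cap 32 mm wide (top 12 mm). Full-height: 112 mm tall, bare neck 57 to 100 mm above the foot. Odd short one: 88 mm tall, bare neck 57 to 76 mm. Point: on its axis, half-way up: 56 mm above the bench if full-height, 44 mm if short (tells them apart); z up the neck (flask 2)
- flask_3_mid (a point): loose capped amber flask, 80-150 g: round bulb 64 mm wide, flat foot 34 mm, neck 26 mm wide, white cap 32 mm wide (top 12 mm). Full-height: 112 mm tall, bare neck 57 to 100 mm above the foot. Odd short one: 88 mm tall, bare neck 57 to 76 mm. Point: on its axis, half-way up: 56 mm above the bench if full-height, 44 mm if short (tells them apart); z up the neck (flask 3)
- tray: red open reject tray, 140 x 140 mm outside, walls 5 mm thick and 35 mm high, inner floor 5 mm above the bench, fixed. Origin: centre of its underside; x and y along its sides
- cradle: sprung ring cradle, fixed: white round base 120 mm wide and 12 mm thick with three upright guide posts (tops 57 mm above the bench, 48 mm from the axis, heads 11 mm wide) that carry the blue ring on springs. Origin: centre of its underside, on the ring's axis
- ring_top (a point): centre of the top face of the blue ring, moving with it. Ring: 72 mm outside, hole 50 mm, 8 mm thick; its top is 45 mm above the bench when free and 27 mm when all the way down. A flask's bulb rests on the hole's rim with its foot about 7 mm below the ring's top face; the foot never reaches the base
- ring (a joint): how far the ring is pressed down, in m: 0 free (up), 0.018 all the way down at its stop. Spring: about 4 N to start moving, about 12 N at the stop; it springs back up if let go
- bottle_pink_mid (a point): pink square buffer bottle, 44 x 44 mm, 88 mm tall with a white cap; bystander, loose. The point is its centre, half-way up
- bottle_blue_mid (a point): blue square buffer bottle, 44 x 44 mm, 88 mm tall with a white cap; bystander, loose. The point is its centre, half-way up
- bottle_green_mid (a point): green square buffer bottle, 44 x 44 mm, 88 mm tall with a white cap; bystander, loose. The point is its centre, half-way up
- microplate_mid (a point): white microplate lying flat, 85 x 127 x 14 mm; bystander, loose. The point is its centre
Mind the look-alikes: they are no part of the job. Leave any purple look-alike of the cradle alone.

How it is judged:
On the way, in this order (a step that is already met when the one before it is completed fails the run):
1. the short-necked flask stands upright in the reject tray, let go (x of flask_2_mid in the frame of tray between -0.05 and 0.05 m and y of flask_2_mid in the frame of tray between -0.05 and 0.05 m and height (world z) of flask_2_mid below 0.058 m and angle between flask_2_mid's own z axis and vertical below 0.2 rad and contact force between the fingers and flask_2 below 0.1 N and linear speed of flask_2 below 0.03 m/s), for 0.2 s.
2. a full-height flask sits in the ring and the gripper presses it all the way down (value of joint ring above 0.015 m and contact force between each of the arm, the fingers and cradle below 0.5 N and ((horizontal distance between flask_1_mid and ring_top below 0.008 m and z of flask_1_mid in the frame of ring_top between 0.038 and 0.058 m and angle between flask_1_mid's own z axis and vertical below 0.15 rad and contact force between flask_1 and cradle above 5 N and contact force between the fingers and flask_1 above 2 N) or (horizontal distance between flask_3_mid and ring_top below 0.008 m and z of flask_3_mid in the frame of ring_top between 0.038 and 0.058 m and angle between flask_3_mid's own z axis and vertical below 0.15 rad and contact force between flask_3 and cradle above 5 N and contact force between the fingers and flask_3 above 2 N))), for 0.2 s.
At the end, for the whole second after the job is handed in: Short flask upright in tray, released. A good flask sits in the ring (within 8 mm of its axis and 0.15 rad of upright), gripper on it (>2 N), pushing the cradle (>5 N), ring down >15 of 18 mm and still, robot off the cradle. Other good flask upright within 30 mm of its start (all of step 1 and value of joint ring above 0.015 m and contact force between each of the arm, the fingers and cradle below 0.5 N and ((horizontal distance between flask_1_mid and ring_top below 0.008 m and z of flask_1_mid in the frame of ring_top between 0.038 and 0.058 m and angle between flask_1_mid's own z axis and vertical below 0.15 rad and contact force between flask_1 and cradle above 5 N and contact force between the fingers and flask_1 above 2 N and distance of flask_3_mid from where it was at the start of the episode below 0.03 m and angle between flask_3_mid's own z axis and vertical below 0.2 rad) or (horizontal distance between flask_3_mid and ring_top below 0.008 m and z of flask_3_mid in the frame of ring_top between 0.038 and 0.058 m and angle between flask_3_mid's own z axis and vertical below 0.15 rad and contact force between flask_3 and cradle above 5 N and contact force between the fingers and flask_3 above 2 N and distance of flask_1_mid from where it was at the start of the episode below 0.03 m and angle between flask_1_mid's own z axis and vertical below 0.2 rad)) and velocity of joint ring between -0.02 and 0.02 m/s); the arm keeps its last pose, push and grip.
It fails at once if a flask is tipped over (more than 0.7 rad) (angle between any of flask_1_mid, flask_2_mid, flask_3_mid's own z axis and vertical above 0.7 rad).
It fails at once if a bottle or the microplate is moved more than 30 mm or a bottle is tipped (distance of any of bottle_pink_mid, bottle_blue_mid, bottle_green_mid, microplate_mid from where it was at the start of the episode above 0.03 m or angle between any of bottle_pink_mid, bottle_blue_mid, bottle_green_mid's own z axis and vertical above 0.5 rad).
It also fails if it takes over 64 s, if anything falls off the work surface, if the arm or the gripper's body presses on something with over 40 N, if the wrist force passes 120 N, or if a joint passes its speed limit or range.

## Working session

There is one attempt and no reset: what is moved stays moved. The work goes in short steps, each a Python script; the robot and the scene stay as the last script left them, time stands still between calls to the robot, and variables do not carry over. Pictures are saved under pics/ and viewed, at most 10 in all, crops included, and the job is handed in when it is done.

```bash
mkdir -p pics; ls
cat > h.py <<'E'
import numpy as np, cv2
from station import arm,set_gripper,planner,monitor,vision,ticket
def cam(n):
    c=vision.camera_info(n); R=cv2.Rodrigues(np.array(c["rvec"],float))[0]; return c,R,np.array(c["tvec"],float).ravel()
def cloud(c,R,t,d):
    v,u=np.mgrid[:480,:640]; P=np.stack([(u-c["cx"])/c["fx"]*d,(v-c["cy"])/c["fy"]*d,d],-1)
    return (P-t)@R
def ray(c,R,t,u,v,z):
    o=-R.T@t; d=R.T@np.array([(u-c["cx"])/c["fx"],(v-c["cy"])/c["fy"],1]); return o+d*(z-o[2])/d[2]
def save(n,im): cv2.imwrite("pics/"+n+".png",im[:,:,::-1])
E
python3 - <<'E'
from h import *
for n in("top","side"):
    k=cam(n); im,d=vision.capture(n); save(n,im); np.savez(n+".npz",im=im,d=d,R=k[1],t=k[2],c=[k[0][q] for q in("fx","fy","cx","cy")])
    print(n,-k[1].T@k[2],k[1][2], k[0]["fx"])
    P=cloud(*k,d); print((d>0).mean(), np.percentile(P[...,2][d>0],[1,50,99]))
print(monitor.state())
E
```

```text
pics
top [ 0.46255607 -0.01721113  1.30919706] [ 0.08747086  0.01373678 -0.99607236] 580.2578499284042
0.9958984375 [-0.75760298  0.0009909   0.19736816]
side [0.31139598 0.60716199 0.47771674] [ 0.31555705 -0.80223695 -0.50679348] 435.56371935273603
0.996025390625 [-0.71503521  0.00164321  0.38678328]
{'time': 0.1, 'qpos': array([ 1.10350304e+00,  5.28384467e-01,  1.43376218e+00, -2.27594469e-05,
        1.18135669e+00, -1.78499927e-01]), 'qvel': array([ 0.00062393, -0.00125764, -0.00229988, -0.00181347,  0.00109084,
        0.00076531]), 'effort': array([-1.05690528e-03, -4.43305671e+01, -1.78585303e+01, -3.08379358e-04,
        3.89046516e-03, -1.27917542e-05]), 'tool_pos': array([0.17769577, 0.5985709 , 0.23842832]), 'tool_rot': array([-2.93164541e-04,  1.43891064e-01,  9.89593072e-01, -9.09309536e-04]), 'contact_force': array([ 0.15626319, -1.07296058,  0.04870058]), 'torque': array([-0.00896958,  0.05456402,  0.0213527 ]), 'finger_force': 0.0, 'finger_gap': 0.08556783417097713}
```

View pics/top.png

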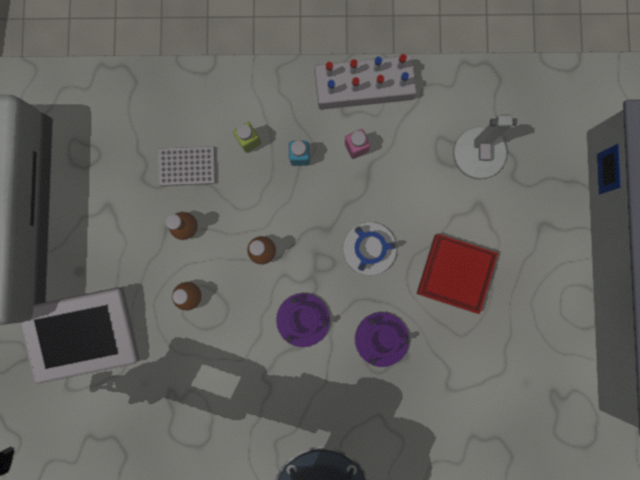

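View pics/side.png

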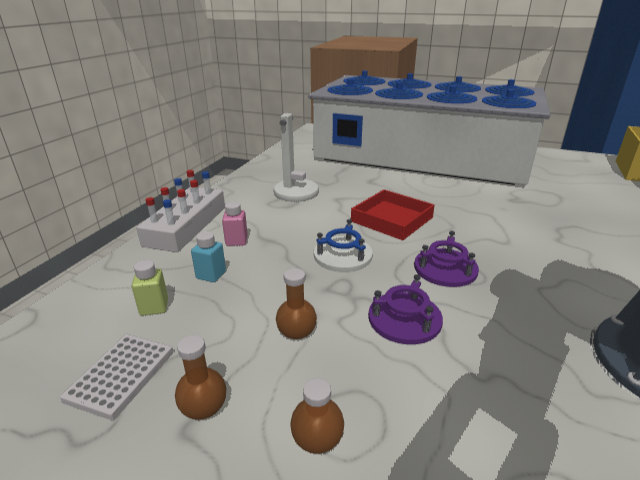

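The top view shows flask caps at about (174,222), (257,247) and (181,296). The blue cradle is at (370,248) and the red tray at (458,273). The side view shows that the short flask is the near-right one at (317,400), which is the top-view flask at (181,296).

```bash
cat > m.py <<'E'
from h import *
for n in("top","side"):
    f=np.load(n+".npz"); im,d,R,t=f["im"],f["d"],f["R"],f["t"]; c=dict(zip(("fx","fy","cx","cy"),f["c"]))
    P=cloud(c,R,t,d.astype(float)); hsv=cv2.cvtColor(im,cv2.COLOR_RGB2HSV); H,S,V=cv2.split(hsv)
    inb=(P[...,2]>.004)&(P[...,2]<.2)&(abs(P[...,1])<.6)&(P[...,0]>.15)&(P[...,0]<.85)
    def comps(m,a):
        k,l,s,_=cv2.connectedComponentsWithStats(m.astype(np.uint8)); return [(l==i,s[i]) for i in range(1,k) if s[i][4]>a]
    print(n)
    # flasks: columns of points above table
    for m,s in comps((H<18)&(S>120)&(V>25)&inb&(P[...,2]<.11),60):
        if P[m][:,2].max()<.05: continue
        q=P[m]; A=np.c_[q,np.ones(len(q))]; b=q[q[:,2]<.055]  # sphere fit on bulb
        x=np.linalg.lstsq(np.c_[2*b,np.ones(len(b))],(b**2).sum(1),rcond=None)[0]; r=np.sqrt(x[3]+x[:3]@x[:3])
        near=inb&(np.hypot(P[...,0]-x[0],P[...,1]-x[1])<.03); zt=np.percentile(P[near][:,2],98)
        cap=near&(P[...,2]>zt-.004); print(" flask",s[:4],"sph",x[:3].round(4),r.round(4),"ztop",zt.round(4),"cap",np.median(P[cap],0).round(4),((P[cap].min(0)+P[cap].max(0))/2).round(4),cap.sum())
    for m,s in comps((H>100)&(H<125)&(S>130)&inb,60):
        q=P[m]; k=q[(q[:,2]>.040)&(q[:,2]<.049)]
        if len(k)<20: continue
        p=k[:,:2].astype(np.float32); print(" blue",s[:4],q[:,2].max().round(4),cv2.minEnclosingCircle(p),cv2.fitEllipse(p) if n=="top" else "")
    for m,s in comps(((H<6)|(H>174))&(S>150)&inb,300):
        q=P[m]; k=q[q[:,2]>.028]; print(" red",s[:4],cv2.minAreaRect(k[:,:2].astype(np.float32)),np.median(k[:,2]))
    near=inb&(P[...,2]>.006)&(P[...,2]<.016)&(V>150)&(S<60)&(np.hypot(P[...,0]-.5,P[...,1]+.1)<.15)
    print(" base",cv2.minEnclosingCircle(P[near][:,:2].astype(np.float32)),near.sum())
E
python3 m.py
```

```text
top
 flask [171 214  20  25] sph [0.5935 0.306  0.034 ] 0.0267 ztop 0.1159 cap [0.5946 0.3047 0.1135] [0.5948 0.3048 0.1145] 117
 flask [249 242  23  21] sph [0.5383 0.13   0.0324] 0.0273 ztop 0.1164 cap [0.5401 0.1294 0.1139] [0.5401 0.1293 0.1151] 92
 flask [176 284  21  25] sph [0.4384 0.2952 0.0327] 0.028 ztop 0.0921 cap [0.4391 0.2929 0.0897] [0.4392 0.2933 0.0915] 105
 blue [356 231  35  34] 0.0516 ((0.5465511679649353, -0.11015325039625168), 0.04281817749142647) ((0.5443992018699646, -0.10987645387649536), (0.06366870552301407, 0.06717008352279663), 157.6022186279297)
 red [418 235  79  78] ((0.4874313473701477, -0.3008888363838196), (0.13940201699733734, 0.1374044269323349), 71.86004638671875) 0.03480423885573239
 base ((0.0, 0.0), 0.0) 0
side
 flask [351 190  83  49] sph [ 0.4852 -0.2955  0.0668] 0.087 ztop 0.0079 cap [ 0.4821 -0.3007  0.0061] [ 0.4854 -0.301   0.0065] 176
 flask [276 285  40  54] sph [0.5385 0.1325 0.0285] 0.0311 ztop 0.1137 cap [0.5373 0.135  0.1129] [0.538  0.1332 0.1122] 236
 flask [175 355  51  64] sph [0.5936 0.3079 0.0286] 0.0312 ztop 0.1138 cap [0.5925 0.3096 0.113 ] [0.5936 0.3081 0.1124] 437
 flask [291 400  53  53] sph [0.438  0.2968 0.0285] 0.0313 ztop 0.0901 cap [0.4373 0.2984 0.0889] [0.4376 0.2973 0.0887] 527
 blue [317 225  48  26] 0.0583 ((0.5417195558547974, -0.10397357493638992), 0.052905578166246414) 
 red [351 190  83  49] ((0.4847480058670044, -0.29648053646087646), (0.14278076589107513, 0.13964805006980896), 71.22445678710938) 0.03255225905226194
 base ((0.5412364602088928, -0.10893740504980087), 0.06146688386797905) 810
```

The two views agree to within 4 mm. The short flask is at (0.438, 0.296) with its top at about 88 mm, the cradle is at (0.543, -0.109) and the tray at (0.486, -0.299). I'll grip the cap from above and look at the grasp before carrying.

```bash
cat >> h.py <<'E'
def down(x,y):
    a=np.arctan2(y,x)+np.pi/2; return [0,float(np.cos(a/2)),float(np.sin(a/2)),0]
def at(x,y,z): arm.reach([x,y,z],down(x,y))
def st(m=""):
    s=monitor.state(); print(m,round(s["time"],2),np.round(s["tool_pos"],4),np.round(s["contact_force"],1),"gap",round(s["finger_gap"],4),"ff",round(s["finger_force"],1)); return s
E
python3 - <<'E'
from h import *
set_gripper(.085,60)
x,y=.438,.296
at(x,y,.20); st("hover")
k=cam("wrist"); im,d=vision.capture("wrist"); save("w1",im)
P=cloud(*k,d.astype(float)); m=(d>0)&(np.hypot(P[...,0]-x,P[...,1]-y)<.03)&(P[...,2]>.08)&(P[...,2]<.1); print("cap",m.sum(),P[m].mean(0) if m.any() else 0, P[m].min(0),P[m].max(0))
arm.move_straight([x,y,.069],.12,max_force=8); st("down")
set_gripper(0,60); st("grip")
arm.move_straight([x,y,.20],.12); st("lift")
im,d=vision.capture("side"); save("s2",im)
E
```

```text
hover 1.81 [0.4378 0.2968 0.2002] [-0.4 -0.3 -0.4] gap 0.085 ff 0.0
cap 2061 [0.43819342 0.29714743 0.08668893] [0.42319172 0.28059922 0.08003246] [0.45448864 0.31207576 0.08913066]
down 3.1 [0.4385 0.2963 0.0696] [-0.3 -0.4  0.2] gap 0.0851 ff 0.0
grip 3.65 [0.4383 0.2961 0.0695] [-0.5  0.6  4.8] gap 0.0301 ff 58.8
lift 4.89 [0.4374 0.2958 0.1992] [-0.3 -0.  -0.9] gap 0.03 ff 59.3
```

View pics/s2.png

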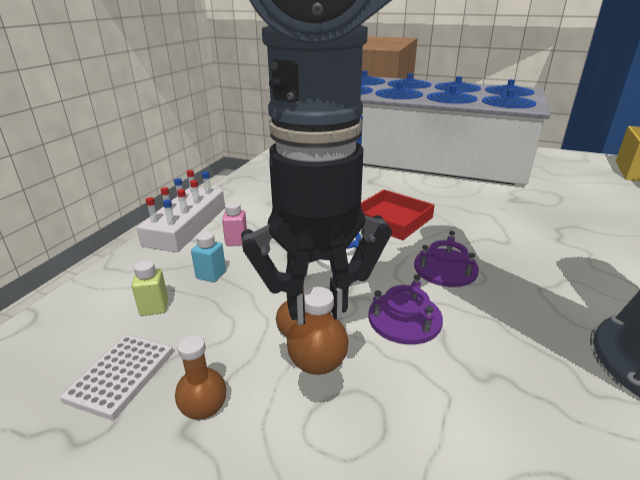

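View pics/w1.png

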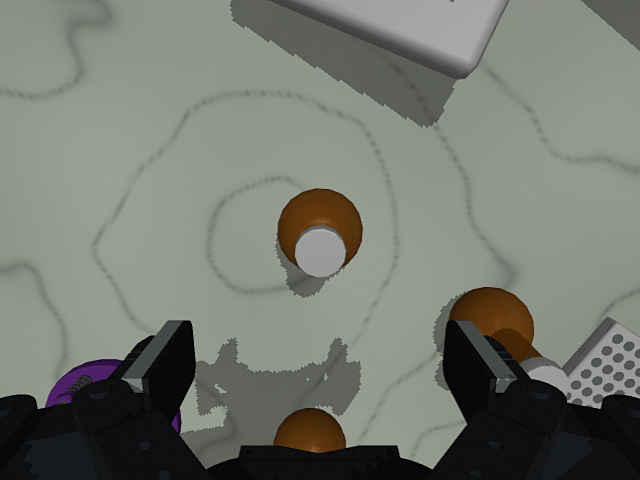

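The side picture shows the short flask hanging upright in the jaws at (318,340). The wrist view has the cap centre at (320,251), which agrees with the measured position to 1 mm. Next I'll place it in the tray, then look at the cradle from above.

Run:
```python
from h import *
s=monitor.state()["tool_pos"]
arm.move_straight([.438,.296,.23],.12)
x,y=.486,-.299
at(x,y,.23); st("over tray")
arm.move_straight([x,y,.09],.12); 
print(arm.move_straight([x,y,.071],.03,max_force=4)); st("placed")
set_gripper(.085); arm.move_straight([x,y,.23],.15)
k=cam("wrist"); im,d=vision.capture("wrist"); P=cloud(*k,d.astype(float))
m=(d>0)&(np.hypot(P[...,0]-x,P[...,1]-y)<.03)&(P[...,2]>.085); print("short cap",P[m].mean(0),P[m].max(0)-P[m].min(0))
x,y=.543,-.109
at(x,y,.22); arm.wait(.2); st("over cradle")
k=cam("wrist"); im,d=vision.capture("wrist"); save("w2",im); P=cloud(*k,d.astype(float))
H,S,V=cv2.split(cv2.cvtColor(im,cv2.COLOR_RGB2HSV))
m=((H>100)&(H<125)&(S>130)&(d>0)&(np.hypot(P[...,0]-x,P[...,1]-y)<.07)).astype(np.uint8)
q=P[m>0]; print("blue z",np.percentile(q[:,2],[5,50,95]),m.sum())
cs,h=cv2.findContours(m,cv2.RETR_CCOMP,cv2.CHAIN_APPROX_NONE)
for c,hh in zip(cs,h[0]):
    if len(c)>60:
        p=np.array([ray(*k,u,v,.045)[:2] for u,v in c[:,0]],np.float32); print("outer" if hh[3]<0 else "hole",len(c),cv2.fitEllipse(p),cv2.minEnclosingCircle(p))
b=(P[...,2]>.009)&(P[...,2]<.015)&(np.hypot(P[...,0]-x,P[...,1]-y)<.075)&(d>0); print("base",b.sum(),cv2.minEnclosingCircle(P[b][:,:2].astype(np.float32)))
```

```text
over tray 7.48 [ 0.4863 -0.2979  0.23  ] [ 0.  -0.3 -0.5] gap 0.03 ff 59.3
True
placed 9.32 [ 0.4861 -0.2991  0.0745] [0.4 1.  3.8] gap 0.0304 ff 59.8
short cap [ 0.49168872 -0.29042009  0.26420463] [0.04589157 0.04424754 0.22459684]
over cradle 12.16 [ 0.543  -0.1108  0.22  ] [ 0.   0.5 -0.5] gap 0.0849 ff 0.0
blue z [0.04218102 0.04384446 0.04670669] 4631
outer 402 ((0.5440635085105896, -0.1071314886212349), (0.08212251961231232, 0.08622680604457855), 4.4340128898620605) ((0.5437914133071899, -0.10808183252811432), 0.05333011969923973)
hole 186 ((0.544013500213623, -0.10738370567560196), (0.049075912684202194, 0.05013437196612358), 65.84003448486328) ((0.5440269708633423, -0.10689099133014679), 0.025691311806440353)
base 10967 ((0.5435616970062256, -0.10855653136968613), 0.05988437682390213)
```

View pics/w2.png

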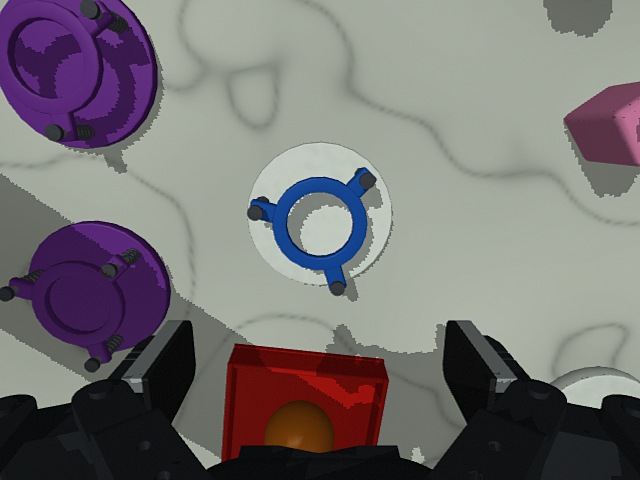

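The wrist view shows the blue ring centred at about (320,223), whose hole fits 49–50 mm at (0.544, -0.107). The short flask stands in the tray at (298,430). Next is the good flask at (0.539, 0.1315).

Run:
```python
from h import *
x,y=.539,.1315
at(x,y,.22); arm.wait(.2)
k=cam("wrist"); im,d=vision.capture("wrist"); P=cloud(*k,d.astype(float))
m=(d>0)&(np.hypot(P[...,0]-x,P[...,1]-y)<.03)&(P[...,2]>.108)&(P[...,2]<.118); c=(P[m].min(0)+P[m].max(0))/2; print("cap",m.sum(),c,np.ptp(P[m],0))
assert m.sum()>300 and np.hypot(c[0]-x,c[1]-y)<.006
x,y=c[0],c[1]
arm.move_straight([x,y,.093],.12,max_force=8); arm.wait(.2); st("down")
set_gripper(0,100); st("grip")
arm.move_straight([x,y,.24],.12)
X,Y=.544,-.1075
at(X,Y,.24); arm.wait(.3)
k=cam("top"); im,d=vision.capture("top"); P=cloud(*k,d.astype(float))
m=(d>0)&(np.hypot(P[...,0]-.486,P[...,1]+.299)<.04)&(P[...,2]>.085)&(P[...,2]<.105); print("short cap",m.sum(),P[m].mean(0))
arm.move_straight([X,Y,.145],.12); arm.wait(.3); st("above ring")
im,d=vision.capture("side"); save("s3",im[100:350,180:520].repeat(2,0).repeat(2,1))
```

```text
cap 2075 [0.53954727 0.13213184 0.11080504] [0.03108376 0.03120479 0.00552003]
down 14.82 [0.54   0.1322 0.0937] [-0.2 -0.3  0. ] gap 0.0846 ff 0.0
grip 15.38 [0.54   0.1321 0.0935] [-0.  -0.4  3.5] gap 0.0289 ff 98.2
short cap 187 [ 0.48706276 -0.30075978  0.09334291]
above ring 19.3 [ 0.5443 -0.1076  0.1456] [ 1.3  0.3 -1.6] gap 0.0292 ff 98.6
```

View pics/s3.png

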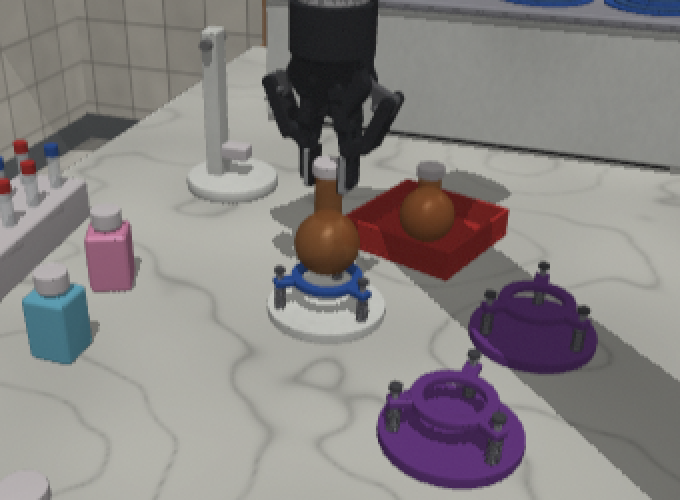

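The short flask stands upright in the tray at crop position (428,210). The good flask hangs upright, centred over the blue ring at (325,245). Now I'll press in small steps and watch the force.

Run:
```python
from h import *
X,Y=.544,-.1075
f0=monitor.state()["contact_force"][2]
for z in [.136,.132,.130,.128,.126,.124,.122,.120,.118,.116,.114,.113,.112,.111,.110,.109,.108]:
    arm.move_straight([X,Y,z],.03); arm.wait(.15); s=st(z)
    if abs(s["contact_force"][2]-f0)>20: break
arm.wait(.3); st("end")
k=cam("side"); im,d=vision.capture("side"); P=cloud(*k,d.astype(float)); H,S,V=cv2.split(cv2.cvtColor(im,cv2.COLOR_RGB2HSV))
b=(H>100)&(H<125)&(S>130)&(np.hypot(P[...,0]-X,P[...,1]-Y)<.06)&(d>0); print("ring z",np.percentile(P[b][:,2],[5,50,90,95]))
save("s4",im[150:300,240:440].repeat(4,0).repeat(4,1))
```

```text
0.136 19.95 [ 0.5441 -0.1075  0.136 ] [ 0.1 -0.7 -0.9] gap 0.0291 ff 98.6
0.132 20.38 [ 0.5439 -0.1075  0.132 ] [ 0.2  0.6 -0.9] gap 0.0289 ff 98.6
0.13 20.78 [ 0.5442 -0.1077  0.1303] [-0.1 -1.1  2.9] gap 0.0289 ff 98.8
0.128 21.18 [ 0.5442 -0.1076  0.1281] [-0.6  0.1  3.2] gap 0.0291 ff 98.9
0.126 21.58 [ 0.5442 -0.1076  0.1261] [-0.4 -1.1  5.2] gap 0.0288 ff 99.0
0.124 21.98 [ 0.5442 -0.1076  0.1242] [-0.6 -1.7  4.4] gap 0.0288 ff 99.1
0.122 22.38 [ 0.5441 -0.1077  0.1222] [-0.8 -1.3  6.4] gap 0.029 ff 99.2
0.12 22.78 [ 0.5442 -0.1077  0.1204] [-1.6 -1.7  6.9] gap 0.0288 ff 99.2
0.118 23.18 [ 0.5442 -0.1077  0.1185] [-0.8 -0.8  7.8] gap 0.0291 ff 99.3
0.116 23.58 [ 0.5442 -0.1078  0.1166] [-1.5 -2.1  7.7] gap 0.0289 ff 99.4
0.114 23.98 [ 0.5442 -0.1078  0.1148] [-1.6 -1.6  9.6] gap 0.0292 ff 99.5
0.113 24.38 [ 0.5442 -0.1079  0.1139] [-1.5 -1.9  9.5] gap 0.0287 ff 99.5
0.112 24.78 [ 0.5442 -0.1079  0.113 ] [-2.  -1.6 10.3] gap 0.0293 ff 99.7
0.111 25.18 [ 0.5443 -0.1082  0.1128] [-2.9 -1.6 16. ] gap 0.0289 ff 100.4
0.11 25.58 [ 0.5443 -0.1084  0.1126] [-3.9 -2.8 19.5] gap 0.0291 ff 100.8
end 25.88 [ 0.5443 -0.1084  0.1125] [-3.6 -3.1 20.1] gap 0.0291 ff 100.8
ring z [0.02190947 0.02704914 0.02868083 0.02904463]
```

View pics/s4.png

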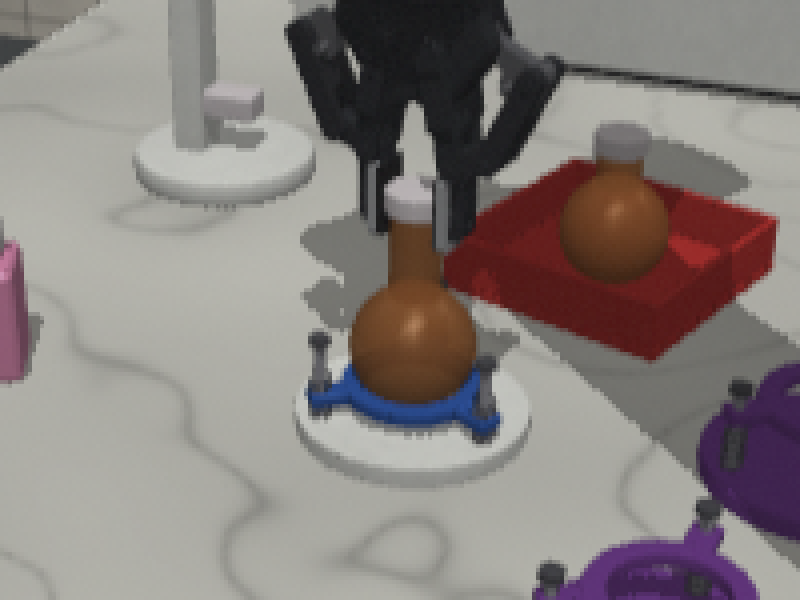

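The ring is fully down: its top measures about 27 mm and the force climbs steeply to 20 N at the stop. The picture shows the flask upright in the ring at (413,345) and the fingers clear of the cradle.

```bash
python3 -c "
from station import ticket; print(ticket.hand_in())"
```

```text
the job is handed in; nothing more can be done
None
```

I handed the job in with the short flask standing upright and released in the red tray, and a full-height flask held pressed in the blue cradle with the ring fully down (about 20 N, 25.9 s on the clock); the hand-in call did not return a verdict.

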